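# Take the battery pod off its twist-lock charger

### The job

Take the round battery pod off the twist-lock mount of the charging rack: press the release button fully home, turn the pod anticlockwise (seen from above), at most about a quarter turn, until you feel its stop, and lift it off without forcing it. Then set it down gently, upright, in the middle of the steel coaster and let go; leave the paperweight and the figurine where they are and do not shove the coaster about.

Things in the scene. Friction and masses are not known exactly. Their poses are not given: they have to be found in the camera images.
- rack: Charging rack, fixed to the shelf: white base plate 150 (x) x 340 (y) x 9 mm high, origin at the centre of its underside, z up. Mount axis at x 0, y -90 mm in its frame; release button at x 0, y -10 mm. At y +85 and +140 mm two slots hold two orange controllers, fixed in place, tops 98 mm above the shelf.
- mount_top (a point): Centre of the mount's ring on the rack (86 mm across, top 22 mm above the shelf), z up. Button down, the pod turns freely, no spring, until its lugs, 27 mm off the axis, meet hidden rubber-buffered stops (6 N/mm each), 48 to 100 degrees anticlockwise of the start. There and up to 4 degrees before, the lugs lift out; elsewhere lips hold them. Over 30 N in all on lugs and spigot breaks it.
- pod_center (a point): Loose battery pod, about 240 g: point on its axis, 31 mm above its foot and below its top; z up, axes parallel to the rack's at the start. From below: spigot 39 mm across, 12 mm high, with two lugs at its foot (58 mm across them); flange 80 mm across, 6 mm thick; ribbed round grip 56 mm across, 44 mm high. Seated, its foot is 12 mm above the shelf, with play of 1.5 mm sideways, 2 mm up.
- button_top (a point): Centre of the top face of the round black release button, 24 mm across, top 34 mm above the shelf when out; z up. It moves straight down and its top face goes down with it.
- release (a joint): Travel of the release button, m: 0 out (its tooth then blocks the pod from turning), 0.007 fully home. It resists with about 3.5 N all the way, has a firm rubber end (about 5 N/mm), and stays down when let go. The tooth is clear of the pod from 0.0055.
- coaster_top (a point): Centre of the upper face of the steel coaster, a loose plain disc 104 mm across and 6 mm thick lying on the shelf, 380 g; z up.
- paperweight: Glass dome paperweight, loose, 72 mm across, 45 mm high; origin at the centre of its underside.
- figurine: Chunky plastic figurine, loose, on a 45 x 50 mm foot, 80 mm high; origin at the centre of its underside.
Mind the look-alikes: they are no part of the job. Several things look just like the part that bears coaster_top: the one meant starts farthest to the robot's left.

How it is judged:
By the outcome, as a careful person would: the job done as asked, in the order asked, and still so for the second after the job is handed in, with the robot touching nothing.
It also fails if it takes over 72 s, if anything falls off the work surface, if the arm or the gripper's body presses on something with over 40 N, if the wrist force passes 120 N, or if a joint passes its speed limit or range.

### The arm

A 6-joint arm with a two-finger parallel gripper is mounted at the origin on the work surface. World frame = base frame: x ahead of the robot, y to its left, z up, the work surface at z = 0. Lengths are in m, angles in degrees, forces in N, time in s.
With the tool pointing down it reaches from about 0.325 to 0.925 m from the base axis. Payload 3.1 kg.
Tool frame: the origin (TCP) lies at the centre of the arm's flange, where the gripper is bolted on; the fingertips stand 173 mm ahead of it and the grasp point (between the pads) lies 155 mm ahead of it; z points along the fingers, y is the line along which they close (so a half turn about z gives the same grasp; the last joint's range is limited). The gripper opens to 85 mm and grips with 20 to 120 N. Pads are 22 mm wide; open, the fingers measure 114 mm over their backs; the gripper's body (76 mm by 85 mm) begins 54 mm behind the grasp point. The pads swing forward as they close: fully open they stand 13 mm farther back than shut.
Start: joints at [-81.543, 12.427, 92.441, -0, 75.132, -6.429], TCP at [0.161, -0.604, 0.405] pointing down, gripper open.
Joint ranges: [-157.48, 157.48], [-44.54, 120.13], [17.64, 146.25], [-64.5, 244.5], [7.68, 150.69], [-147.95, 147.95]. Speed limits (degrees/s): [159.86, 159.86, 180, 180, 180, 180].

### API

Orientations are given as a 3x3 rotation matrix whose columns are the frame's x, y, z axes.
In Python, from rig import robot, cams, job gives the robot as it stands. The module is installed in compiled form; this text tells all that it offers.
- The arm moves only by the tool send_rows, never from a script. Its argument "steps" is a list of rows, each a list of 3 entries, a list of its own where there are three numbers: the closure, from -1 (fully open) to 1 (shut), then the shift along the tool's x, y, z in cm, then the turn, a rotation vector about the tool's x, y, z in degrees. A call has 1 to 8 rows; each row shifts and turns the commanded pose from where the row before left it, along the tool's axes as they then stand; what a row does not reach is not made up. A row lasts 1/12 s, in which the tool goes at most 41.7 mm and 7.16 degrees, less where a joint would pass 70% of its speed; a pose out of reach is approached as far as the arm can. A call is refused whole if a number of a shift passes 4.17 or a number of a turn 7.16, either way. A call with a gripper value outside its range is refused whole. The fingers move at their own pace and stop on an object; "squeeze" is the grip in N (left out, the last holds). Time passes only in rows, so rows that do not move let the fingers close. It gives the time, the measured TCP pose, the force, the opening and the grip force at its end, in the units of the state.
- robot.get_state(): the state, without advancing time (a new reading comes with each control period).
- cams.snapshot(name): name is "side" or "top" or "wrist"; returns (picture, depth): 400x640x3 uint8, blue, green, red; 400x640 float32, m along the optical axis (not along the pixel's ray), 0 where there is no reading.
- cams.camera_info(name): a dict with "mtx" (3x3 intrinsics, pixels), "dist_coeffs" ([k1, k2, p1, p2, k3] as OpenCV has them; the pictures are not rectified), "rvec" (rotation vector, rad) and "tvec" (3), from world to camera coordinates, as OpenCV has them; the wrist camera has in their place "tool_from_camera" (4x4, takes a point from camera to tool coordinates, whose origin is the TCP and whose axes are the flange's). Camera axes: x right, y down, z forward; pixel columns grow to the right and rows downward; lengths in m; the calibration is good to about 2 mm. A picture is of the moment at which its call begins: read the wrist's pose just before it. camera_info takes no time and is no camera call.
- job.job_done(): hands the job in; it is judged then, once.
The state is a dict: "clock": time; "joint_pos": joint angles; "qd": joint speeds; "joint_torque": joint torques, N m; "tool_pos": TCP position; "tcp_rot": TCP orientation; "contact_force": force on the tool from outside, world axes, zero at the start; "ft_torque": the same for the moment, N m; "finger_gap": finger opening in m; "grip_force": force on a finger pad.
Only numpy, scipy, OpenCV 4.12 (cv2) and the standard library are available. Lean on these libraries where they do the work, as an engineer would, in place of code of your own. Each camera call takes 0.05 s, during which the arm holds its last target. There are 200 camera calls.

## Working session

There is one attempt and no reset: what is moved stays moved. The work goes in short steps, Python scripts to look and compute and a tool call to move; the robot and the scene stay as the last step left them, time stands still between calls to the robot, and variables do not carry over. Pictures are saved under pics/ and viewed, at most 10 in all, crops included, and the job is handed in when it is done.

Besides the shell and the picture viewer there is one more tool, called after "Call:" as name([rows], argument=value, ...), one row to a line, values as JSON. send_rows: Moves the arm, as the interface text tells. Its arguments: {"type":"object","properties":{"steps":{"type":"array","items":{"type":"array"}},"squeeze":{"type":"number"}},"required":["steps"]}

```bash
mkdir -p pics
cat > h.py <<'E'
import numpy as np, cv2
from rig import robot, cams, job
def save(name,fn):
    s=robot.get_state(); im,d=cams.snapshot(name); cv2.imwrite('pics/'+fn+'.png',im); np.savez('pics/'+fn+'.npz',im=im,d=d,p=s['tool_pos'],R=s['tcp_rot']); return im,d,s
def world(name,fn,uv,z=None):
    f=np.load('pics/'+fn+'.npz'); d=f['d']; c=cams.camera_info(name); K=np.array(c['mtx']);D=np.array(c['dist_coeffs'])
    if 'rvec' in c:
        R=cv2.Rodrigues(np.array(c['rvec'],float))[0].T; t=-R@np.array(c['tvec'],float).ravel()
    else:
        T=np.array(c['tool_from_camera']);R=f['R']@T[:3,:3];t=f['R']@T[:3,3]+f['p']
    out=[]
    for u,v in uv:
        n=cv2.undistortPoints(np.array([[[u,v]]],float),K,D)[0,0]; r=R@np.array([n[0],n[1],1])
        if z is None:
            p=d[int(v)-1:int(v)+2,int(u)-1:int(u)+2]; k=np.median(p[p>0]) if (p>0).any() else np.nan
        else: k=(z-t[2])/r[2]
        out.append(t+r*k)
    return np.array(out)
E
python3 - <<'E'
from h import *
save('top','t0'); save('side','s0'); s=robot.get_state(); print(s['tool_pos'],s['tcp_rot'],s['contact_force'],s['finger_gap'],s['clock'])
E
```

```text
[ 0.16052806 -0.60365378  0.4034759 ] [[ 9.66435579e-01  2.56908849e-01 -3.39880507e-04]
 [ 2.56908966e-01 -9.66433115e-01  2.19470188e-03]
 [ 2.35366557e-04 -2.20835633e-03 -9.99997534e-01]] [ 0.88893028  0.14271151 -0.56731622] 0.08549382771385815 0.1
```

View pics/t0.png

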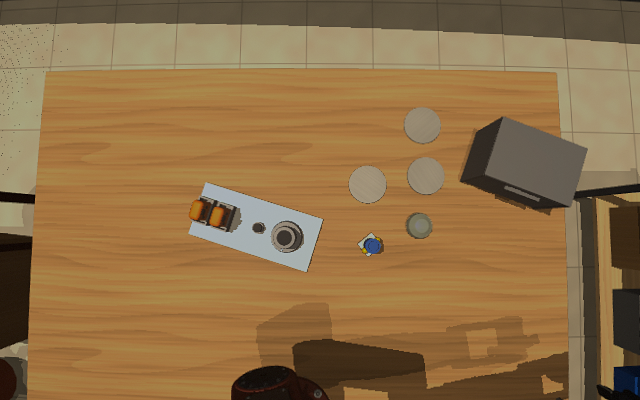

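View pics/s0.png

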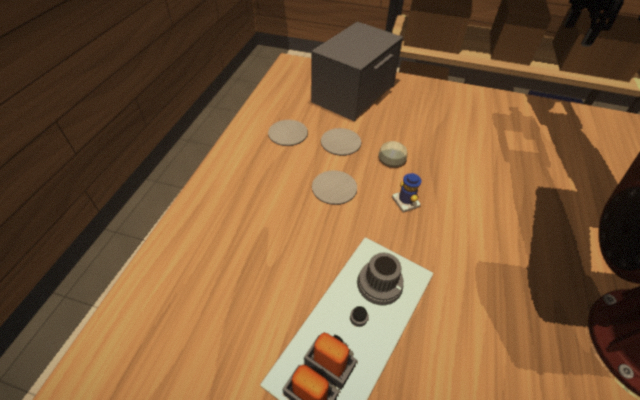

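The top view shows the pod at (286,236), the button at (259,228) and the controllers at (198,210) and (218,216). The figurine is at (371,245) and the paperweight at (419,225). There are three coaster look-alikes, at (368,184), (425,176) and (422,125). I'll check which one has the largest y.

Run:
```python
from h import *
np.set_printoptions(precision=4,suppress=True)
uv=[(368,184),(425,176),(422,125)]
print('coasters',world('top','t0',uv,.006),world('top','t0',uv))
print('btn',world('top','t0',[(259,228)],.034),world('top','t0',[(259,228)]))
print('pod',world('top','t0',[(285,237)],.074),world('top','t0',[(285,237)]))
print('rack corners',world('top','t0',[(206,182),(323,219),(307,272),(189,235)],.009))
print('fig,pw',world('top','t0',[(371,245),(419,225)]))
im=cv2.imread('pics/t0.png')
cv2.imwrite('pics/t0c.png',cv2.resize(im[100:290,180:450],None,fx=2.9,fy=2.9,interpolation=cv2.INTER_CUBIC))
c=cams.camera_info('wrist');print(c['tool_from_camera'])
```

```text
coasters [[ 0.6169 -0.1968  0.006 ]
 [ 0.64   -0.3533  0.006 ]
 [ 0.7826 -0.3478  0.006 ]] [[ 0.6167 -0.1966  0.008 ]
 [ 0.64   -0.3532  0.0061]
 [ 0.7828 -0.3481  0.0051]]
btn [[0.4958 0.0935 0.034 ]] [[0.4959 0.0933 0.0351]]
pod [[0.4747 0.0204 0.074 ]] [[0.4748 0.0202 0.076 ]]
rack corners [[ 0.6193  0.2467  0.009 ]
 [ 0.5209 -0.0748  0.009 ]
 [ 0.3792 -0.033   0.009 ]
 [ 0.4743  0.289   0.009 ]]
fig,pw [[ 0.4569 -0.1944  0.0814]
 [ 0.5067 -0.3246  0.0443]]
[[ 0.0003 -0.9524 -0.3048  0.0797]
 [ 1.      0.0004 -0.0004  0.0006]
 [ 0.0005 -0.3048  0.9524  0.0309]
 [ 0.      0.      0.      1.    ]]
```

View pics/t0c.png

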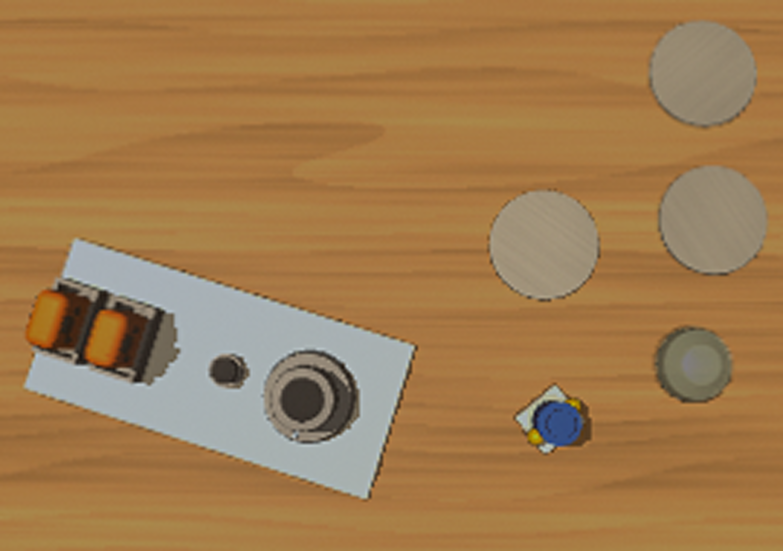

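The crop confirms it. The three coasters are at crop (544,245), (712,220) and (703,73), with y = -0.197, -0.353 and -0.348. The one at top-view pixel (368,184), world (0.617,-0.197), is farthest left, so it is the target. Next I'll move above the rack.

Call:
send_rows([
  [-1,[2.41,-2.77,0.1],[0,0,0]],
  [-1,[2.41,-2.77,0.2],[0,0,0]],
  [-1,[2.41,-2.77,0.2],[0,0,0]],
  [-1,[2.41,-2.77,0.2],[0,0,0]],
  [-1,[2.41,-2.77,0.2],[0,0,0]],
  [-1,[2.41,-2.77,0.2],[0,0,0]],
  [-1,[2.41,-2.77,0.2],[0,0,0]],
  [-1,[2.41,-2.77,0.2],[0,0,0]],
], squeeze=20)

```text
clock: 0.77
tool_pos: [0.2902, -0.3385, 0.3891]
tcp_rot: [[0.967, 0.256, -0.0], [0.256, -0.967, 0.001], [-0.0, -0.001, -1.0]]
contact_force: [1.6, -1.0, 0.8]
finger_gap: 0.0855
grip_force: 0.0
```

Call:
send_rows([
  [1,[2.41,-2.77,0.2],[0,0,0]],
  [1,[2.41,-2.77,0.2],[0,0,0]],
  [1,[2.41,-2.77,0.2],[0,0,0]],
  [1,[2.41,-2.77,0.2],[0,0,0]],
  [1,[2.41,-2.77,0.2],[0,0,0]],
  [1,[2.41,-2.77,0.2],[0,0,0]],
  [1,[2.41,-2.77,0.2],[0,0,0]],
  [1,[2.41,-2.77,0.2],[0,0,0]],
])

```text
clock: 1.43
tool_pos: [0.4195, -0.0747, 0.3734]
tcp_rot: [[0.966, 0.257, -0.0], [0.257, -0.966, -0.0], [-0.0, 0.0, -1.0]]
contact_force: [0.3, -1.7, -0.8]
finger_gap: 0.0001
grip_force: 0.0
```

Call:
send_rows([
  [1,[2.41,-2.77,0.2],[0,0,0]],
  [1,[2.41,-2.77,0.2],[0,0,0]],
  [1,[2.41,-2.77,0.2],[0,0,0]],
  [1,[2.41,-2.77,0.2],[0,0,0]],
  [1,[0,0,0],[0,0,0]],
  [1,[0,0,0],[0,0,0]],
])

```text
clock: 1.93
tool_pos: [0.4841, 0.0567, 0.365]
tcp_rot: [[0.965, 0.261, -0.002], [0.261, -0.965, -0.0], [-0.002, -0.0, -1.0]]
contact_force: [0.2, 1.1, -1.1]
finger_gap: -0.0002
grip_force: 0.0
```

Run:
```python
from h import *
im,d,s=save('wrist','w1'); print(s['tool_pos'],s['tcp_rot'],s['contact_force'],s['finger_gap'],s['clock'],s['joint_pos'])
```

```text
[0.48413133 0.05672467 0.36501427] [[ 9.65411926e-01  2.60723937e-01 -1.68560828e-03]
 [ 2.60723852e-01 -9.65413382e-01 -2.73896440e-04]
 [-1.69872015e-03 -1.75055393e-04 -9.99998542e-01]] [ 0.22528397  1.1084715  -1.13821831] -0.00017571722238953911 1.9333 [-1.56885138e+00 -2.32906563e+00  1.12781962e+02 -1.95525262e-02
  6.96432172e+01  7.33249346e+01]
```

View pics/w1.png

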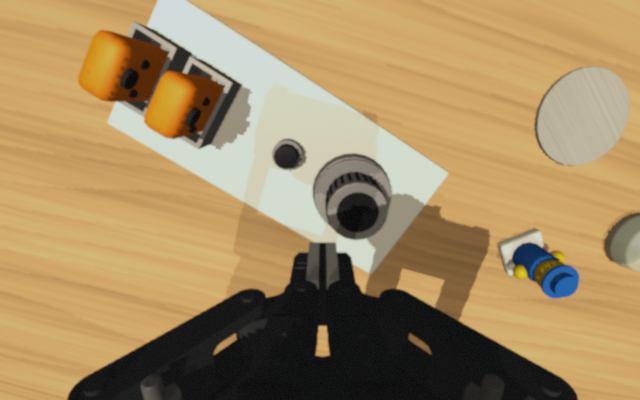

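The wrist view shows the button at (288,154), the pod's top at (358,212), the figurine and the target coaster at (583,116). I'll fit positions from the depth cloud.

```bash
cat >> h.py <<'E'
def cloud(name,fn):
    f=np.load('pics/'+fn+'.npz'); d=f['d']; c=cams.camera_info(name); K=np.array(c['mtx']);D=np.array(c['dist_coeffs'])
    v,u=np.nonzero(d>0); n=cv2.undistortPoints(np.stack([u,v],1).astype(float)[:,None],K,D)[:,0]
    P=np.c_[n,np.ones(len(n))]*d[v,u][:,None]
    if 'rvec' in c:
        R=cv2.Rodrigues(np.array(c['rvec'],float))[0].T; t=-R@np.array(c['tvec'],float).ravel()
    else:
        T=np.array(c['tool_from_camera']);R=f['R']@T[:3,:3];t=f['R']@T[:3,3]+f['p']
    return P@R.T+t, np.stack([u,v],1)
def circ(Q,c0,rmax,zlo,zhi):
    m=(np.hypot(Q[:,0]-c0[0],Q[:,1]-c0[1])<rmax)&(Q[:,2]>zlo)&(Q[:,2]<zhi); q=Q[m]
    (c,r)=cv2.minEnclosingCircle(((q[:,:2]-c0)*1000).astype(np.float32)); return len(q),np.array(c)/1000+c0,r,q[:,2].mean(),q[:,:2].mean(0)
E
python3 - <<'E'
from h import *
np.set_printoptions(precision=4,suppress=True)
for n,f in (('wrist','w1'),('top','t0')):
    Q,uv=cloud(n,f); print(f)
    print('btn',circ(Q,np.array([.496,.096]),.022,.029,.040))
    print('podtop',circ(Q,np.array([.4735,.0205]),.045,.068,.082))
    print('flange',circ(Q,np.array([.4735,.0205]),.06,.0255,.034))
    print('coaster',circ(Q,np.array([.617,-.197]),.07,.004,.012))
    m=(abs(Q[:,2]-.009)<.004)&(np.hypot(Q[:,0]-.498,Q[:,1]-.107)<.21)
    if n=='top': print(cv2.minAreaRect(Q[m][:,:2].astype(np.float32)*1000))
    q=Q[(np.hypot(Q[:,0]-.4735,Q[:,1]-.0205)<.06)]; print(np.histogram(q[:,2],np.arange(0,.09,.005)))
print(world('wrist','w1',[(288,154)],.034),world('wrist','w1',[(358,212)],.074))
E
```

```text
w1
btn (456, array([0.4997, 0.0978]), 11.879058837890625, np.float64(0.03374454628953305), array([0.5001, 0.0978]))
podtop (2838, array([0.4762, 0.0216]), 27.940977096557617, np.float64(0.07404715052626655), array([0.4776, 0.0222]))
flange (1438, array([0.4767, 0.0224]), 39.84031677246094, np.float64(0.02979101603854464), array([0.4918, 0.0319]))
coaster (6917, array([ 0.6195, -0.1959]), 52.90572738647461, np.float64(0.005706300106762081), array([ 0.6206, -0.1942]))
(array([   0, 3482,  296,  136,  198,  867,  577,   43,   66,   64,   72,
         84,   86,  112, 2397,  409,    0]), array([0.   , 0.005, 0.01 , 0.015, 0.02 , 0.025, 0.03 , 0.035, 0.04 ,
       0.045, 0.05 , 0.055, 0.06 , 0.065, 0.07 , 0.075, 0.08 , 0.085]))
t0
btn (65, array([0.4976, 0.1004]), 11.827667236328125, np.float64(0.03419580386881268), array([0.4976, 0.1   ]))
podtop (389, array([0.4743, 0.0235]), 27.89100456237793, np.float64(0.07506533866305663), array([0.4741, 0.0234]))
flange (297, array([0.4737, 0.0231]), 40.2534294128418, np.float64(0.03070233773713483), array([0.476 , 0.0185]))
coaster (1065, array([ 0.6187, -0.199 ]), 67.54806518554688, np.float64(0.006800990806465566), array([ 0.6174, -0.195 ]))
((501.2983093261719, 114.10845947265625), (386.4552917480469, 402.6079406738281), 68.72579193115234)
(array([  2, 389, 387,  23,  28,  99, 208,   3,   3,   5,   5,   4,   2,
        13, 175, 210,   0]), array([0.   , 0.005, 0.01 , 0.015, 0.02 , 0.025, 0.03 , 0.035, 0.04 ,
       0.045, 0.05 , 0.055, 0.06 , 0.065, 0.07 , 0.075, 0.08 , 0.085]))
[[0.503  0.0959 0.034 ]] [[0.4762 0.0207 0.074 ]]
```

The fits match the given sizes: button radius 11.9 mm, pod radius 27.9 mm, axis spacing 79.6 mm. Now the button.

Call:
send_rows([
  [1,[1.3,-1.8,0.5],[0,0,0]],
  [1,[1.29,-1.77,1.5],[0,0,0]],
  [1,[0,0,3.0],[0,0,0]],
  [1,[0,0,3.0],[0,0,0]],
  [1,[0,0,3.0],[0,0,0]],
  [1,[0,0,2.2],[0,0,0]],
  [1,[0,0,0.7],[0,0,0]],
  [1,[0,0,0],[0,0,0]],
])

```text
clock: 2.65
tool_pos: [0.4983, 0.0949, 0.2244]
tcp_rot: [[0.967, 0.255, -0.006], [0.255, -0.967, -0.001], [-0.006, -0.001, -1.0]]
contact_force: [-0.0, 0.7, 0.6]
finger_gap: 0.0001
grip_force: 0.0
```

Call:
send_rows([
  [1,[0,0,0],[0,0,0]],
  [1,[0,0,0.0],[0,0,0]],
  [1,[0,0,0.3],[0,0,0]],
  [1,[0,0,0.3],[0,0,0]],
  [1,[0,0,0],[0,0,0]],
])

```text
clock: 3.07
tool_pos: [0.5001, 0.0963, 0.2212]
tcp_rot: [[0.966, 0.257, 0.001], [0.257, -0.966, 0.0], [0.001, 0.0, -1.0]]
contact_force: [0.1, -0.7, -0.2]
finger_gap: 0.0001
grip_force: 0.0
```

Call:
send_rows([
  [1,[0,-0.15,0.4],[0,0,0]],
  [1,[0,0,0.4],[0,0,0]],
  [1,[0,0,0.2],[0,0,0]],
  [1,[0,0,0.2],[0,0,0]],
  [1,[0,0,0.1],[0,0,0]],
  [1,[0,0,0],[0,0,0]],
  [1,[0,0,0],[0,0,0]],
])

```text
clock: 3.65
tool_pos: [0.4996, 0.0978, 0.2076]
tcp_rot: [[0.966, 0.257, -0.0], [0.257, -0.966, 0.0], [-0.0, -0.0, -1.0]]
contact_force: [-0.5, 1.3, -0.1]
finger_gap: 0.0
grip_force: 0.0
```

Call:
send_rows([
  [1,[0,0,0.1],[0,0,0]],
  [1,[0,0,0.1],[0,0,0]],
  [1,[0,0,0.1],[0,0,0]],
  [1,[0,0,0],[0,0,0]],
  [1,[0,0,0],[0,0,0]],
])

```text
clock: 4.07
tool_pos: [0.4998, 0.0978, 0.2049]
tcp_rot: [[0.966, 0.257, 0.001], [0.257, -0.966, 0.0], [0.001, 0.0, -1.0]]
contact_force: [-0.3, 0.2, 2.6]
finger_gap: -0.0003
grip_force: 1.4
```

Call:
send_rows([
  [1,[0,0,0.15],[0,0,0]],
  [1,[0,0,0.15],[0,0,0]],
  [1,[0,0,0.1],[0,0,0]],
  [1,[0,0,0],[0,0,0]],
  [1,[0,0,0],[0,0,0]],
])

```text
clock: 4.48
tool_pos: [0.4997, 0.0978, 0.2006]
tcp_rot: [[0.966, 0.257, 0.001], [0.257, -0.966, 0.0], [0.001, 0.0, -1.0]]
contact_force: [1.0, 0.2, 1.0]
finger_gap: -0.0001
grip_force: 0.5
```

Call:
send_rows([
  [1,[0,0,0.1],[0,0,0]],
  [1,[0,0,0],[0,0,0]],
  [1,[0,0,0],[0,0,0]],
])

```text
clock: 4.73
tool_pos: [0.4999, 0.0978, 0.2004]
tcp_rot: [[0.966, 0.257, 0.0], [0.257, -0.966, -0.0], [0.0, 0.0, -1.0]]
contact_force: [-1.8, -0.2, 7.3]
finger_gap: 0.0001
grip_force: 3.4
```

Call:
send_rows([
  [1,[0,0,0.1],[0,0,0]],
  [1,[0,0,0],[0,0,0]],
  [1,[0,0,0],[0,0,0]],
])

```text
clock: 4.98
tool_pos: [0.5, 0.0978, 0.2004]
tcp_rot: [[0.966, 0.257, -0.0], [0.257, -0.966, -0.0], [-0.0, 0.0, -1.0]]
contact_force: [-3.0, -0.3, 13.2]
finger_gap: 0.0002
grip_force: 6.5
```

Call:
send_rows([
  [1,[0,0,0.05],[0,0,0]],
  [1,[0,0,0],[0,0,0]],
  [1,[0,0,0],[0,0,0]],
])

```text
clock: 5.23
tool_pos: [0.5002, 0.0979, 0.2003]
tcp_rot: [[0.966, 0.257, -0.0], [0.257, -0.966, -0.0], [-0.0, 0.0, -1.0]]
contact_force: [-4.7, -1.2, 15.2]
finger_gap: -0.0
grip_force: 8.1
```

The button is home: 15 N at the firm end, and about 7 mm travelled. I'll rise, open the gripper and move over the pod for a close look.

Call:
send_rows([
  [1,[0,0,-1.0],[0,0,0]],
  [1,[0,0,-3.0],[0,0,0]],
  [1,[0,0,-4.0],[0,0,0]],
  [-1,[0,0,-4.0],[0,0,0]],
  [-1,[-2.1,3.3,0],[0,0,0]],
  [-1,[-2.1,3.3,0],[0,0,0]],
  [-1,[0,0,0],[0,0,0]],
  [-1,[0,0,0],[0,0,0]],
])

```text
clock: 5.9
tool_pos: [0.4752, 0.0219, 0.3179]
tcp_rot: [[0.967, 0.253, -0.001], [0.253, -0.967, 0.0], [-0.001, -0.0, -1.0]]
contact_force: [-0.4, 1.1, -0.1]
finger_gap: 0.0606
grip_force: 0.0
```

Call:
send_rows([
  [-1,[0,0,0],[0,0,0]],
  [-1,[0,0,0],[0,0,0]],
  [-1,[0,0,0],[0,0,0]],
])

```text
clock: 6.15
tool_pos: [0.476, 0.0241, 0.3177]
tcp_rot: [[0.966, 0.258, -0.001], [0.258, -0.966, 0.0], [-0.001, -0.001, -1.0]]
contact_force: [-0.2, -0.2, 0.2]
finger_gap: 0.0855
grip_force: 0.0
```

Run:
```python
from h import *
np.set_printoptions(precision=4,suppress=True)
im,d,s=save('wrist','w2'); print(s['tool_pos'],s['tcp_rot'],s['ft_torque'],s['finger_gap'],s['clock'],s['joint_pos'])
Q,uv=cloud('wrist','w2')
print('btn',circ(Q,np.array([.4998,.098]),.011,.020,.040))
print('podtop',circ(Q,np.array([.476,.022]),.045,.068,.082))
print('flange',circ(Q,np.array([.476,.022]),.06,.0255,.034))
```

```text
[0.476  0.0241 0.3177] [[ 0.9661  0.2582 -0.0009]
 [ 0.2582 -0.9661  0.0004]
 [-0.0007 -0.0006 -1.    ]] [ 0.0567 -0.0028  0.0089] 0.08549981548688616 6.15 [ -5.552   -0.3204 116.3694   0.0175  64.002   69.4742]
btn (532, array([0.4998, 0.098 ]), 10.958409309387207, np.float64(0.026858861654797634), array([0.4999, 0.0979]))
podtop (4206, array([0.4762, 0.0212]), 28.017499923706055, np.float64(0.07410662683272731), array([0.4778, 0.0219]))
flange (2015, array([0.4763, 0.0214]), 39.871681213378906, np.float64(0.02982296622907538), array([0.4944, 0.0265]))
```

View pics/w2.png

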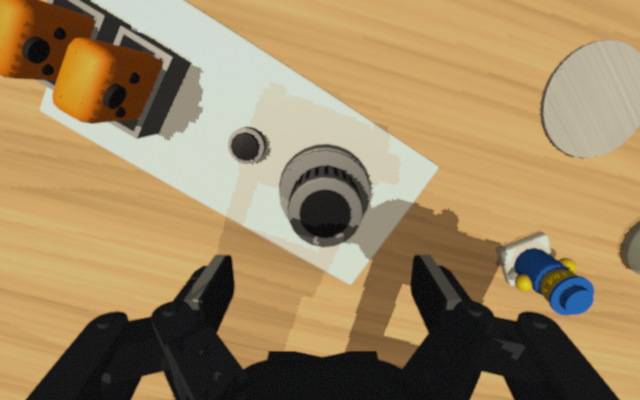

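The button top is now at 26.9 mm, so it is home. The pod is at (0.4763,0.0213), at pixel (326,212). Descending onto it.

Call:
send_rows([
  [-1,[-0.04,0.28,1.5],[0,0,0]],
  [-1,[0,0,2.5],[0,0,0]],
  [-1,[0,0,3.0],[0,0,0]],
  [-1,[0,0,2.5],[0,0,0]],
  [-1,[0,0,1.0],[0,0,0]],
  [-1,[0,0,0.6],[0,0,0]],
  [-1,[0,0,0],[0,0,0]],
  [-1,[0,0,0],[0,0,0]],
])

```text
clock: 6.87
tool_pos: [0.477, 0.0206, 0.208]
tcp_rot: [[0.966, 0.257, 0.001], [0.257, -0.966, -0.0], [0.001, 0.0, -1.0]]
contact_force: [-0.7, -0.3, -0.2]
finger_gap: 0.0857
grip_force: 0.0
```

Call:
send_rows([
  [-1,[0,0,0],[0,0,0]],
  [-1,[0,0,0],[0,0,0]],
])

```text
clock: 7.03
tool_pos: [0.4773, 0.0204, 0.2088]
tcp_rot: [[0.966, 0.257, 0.003], [0.257, -0.966, -0.0], [0.003, 0.001, -1.0]]
contact_force: [-0.3, -0.2, 0.2]
finger_gap: 0.0856
grip_force: 0.0
```

Call:
send_rows([
  [-1,[-0.07,-0.1,0.1],[0,0,0]],
  [-1,[0,0,0],[0,0,0]],
  [-1,[0,0,0],[0,0,0]],
  [-1,[0,0,0],[0,0,0]],
])

```text
clock: 7.37
tool_pos: [0.4754, 0.0212, 0.2065]
tcp_rot: [[0.966, 0.257, 0.0], [0.257, -0.966, -0.0], [0.0, 0.0, -1.0]]
contact_force: [0.9, 0.6, -1.5]
finger_gap: 0.0854
grip_force: 0.0
```

Call:
send_rows([
  [1,[0,0,0],[0,0,0]],
  [1,[0,0,0],[0,0,0]],
  [1,[0,0,0],[0,0,0]],
  [1,[0,0,0],[0,0,0]],
  [1,[0,0,0],[0,0,0]],
  [1,[0,0,0],[0,0,0]],
], squeeze=20)

```text
clock: 7.87
tool_pos: [0.4754, 0.0213, 0.2063]
tcp_rot: [[0.966, 0.257, 0.0], [0.257, -0.966, 0.0], [0.0, -0.0, -1.0]]
contact_force: [-0.6, 1.3, 2.2]
finger_gap: 0.0558
grip_force: 21.9
```

Gripped (56 mm) with low side force. I'll start turning anticlockwise, which is negative about the tool's z.

Call:
send_rows([
  [1,[0,0,0],[0,0,-1.0]],
  [1,[0,0,0],[0,0,-2.0]],
  [1,[0,0,0],[0,0,-2.0]],
  [1,[0,0,0],[0,0,-2.0]],
  [1,[0,0,0],[0,0,-2.0]],
  [1,[0,0,0],[0,0,-1.0]],
  [1,[0,0,0],[0,0,0]],
  [1,[0,0,0],[0,0,0]],
])

```text
clock: 8.53
tool_pos: [0.4755, 0.0211, 0.2064]
tcp_rot: [[0.907, 0.421, 0.001], [0.421, -0.907, -0.0], [0.0, 0.001, -1.0]]
contact_force: [-0.0, 0.1, 1.4]
finger_gap: 0.0557
grip_force: 21.9
```

```bash
python3 -c "
from h import *
s=robot.get_state();print(s['contact_force'],s['ft_torque'],np.degrees(np.arctan2(s['tcp_rot'][1][0],s['tcp_rot'][0][0])),s['tool_pos'],s['joint_pos'][5])"
```

```text
[-0.02548508  0.05816948  1.4086649 ] [-0.02487684 -0.02235802  0.05800216] 24.881847819278487 [0.4755356  0.02113111 0.20635468] 59.21873789525538
```

Call:
send_rows([
  [1,[0,0,0],[0,0,-2.0]],
  [1,[0,0,0],[0,0,-2.5]],
  [1,[0,0,0],[0,0,-2.5]],
  [1,[0,0,0],[0,0,-2.5]],
  [1,[0,0,0],[0,0,-2.5]],
  [1,[0,0,0],[0,0,-2.5]],
  [1,[0,0,0],[0,0,-1.5]],
  [1,[0,0,0],[0,0,0]],
])

```text
clock: 9.2
tool_pos: [0.4755, 0.0212, 0.2064]
tcp_rot: [[0.756, 0.655, 0.0], [0.655, -0.756, -0.0], [0.0, 0.0, -1.0]]
contact_force: [0.3, 0.8, 1.8]
finger_gap: 0.0554
grip_force: 21.9
```

Call:
send_rows([
  [1,[0,0,0],[0,0,-2.0]],
  [1,[0,0,0],[0,0,-2.5]],
  [1,[0,0,0],[0,0,-2.5]],
  [1,[0,0,0],[0,0,-2.5]],
  [1,[0,0,0],[0,0,-2.5]],
  [1,[0,0,0],[0,0,-2.5]],
  [1,[0,0,0],[0,0,-1.5]],
  [1,[0,0,0],[0,0,0]],
])

```text
clock: 9.87
tool_pos: [0.4755, 0.0212, 0.2063]
tcp_rot: [[0.547, 0.837, 0.0], [0.837, -0.547, -0.0], [0.0, 0.0, -1.0]]
contact_force: [-0.2, -0.4, 1.8]
finger_gap: 0.0558
grip_force: 22.0
```

```bash
cat > st.py <<'E'
from h import *
np.set_printoptions(precision=3,suppress=True)
s=robot.get_state();print(np.array(s['contact_force']),np.array(s['ft_torque']),'yaw',round(np.degrees(np.arctan2(s['tcp_rot'][1][0],s['tcp_rot'][0][0])),2),np.array(s['tool_pos']),s['clock'])
E
python3 st.py
```

```text
[-0.186 -0.413  1.801] [-0.005  0.017  0.045] yaw 56.87 [0.475 0.021 0.206] 9.8667
```

Call:
send_rows([
  [1,[0,0,0],[0,0,-1.5]],
  [1,[0,0,0],[0,0,-1.5]],
  [1,[0,0,0],[0,0,-1.0]],
  [1,[0,0,0],[0,0,0]],
  [1,[0,0,0],[0,0,0]],
])

```text
clock: 10.28
tool_pos: [0.4754, 0.0212, 0.2063]
tcp_rot: [[0.487, 0.873, 0.0], [0.873, -0.487, -0.0], [0.0, 0.0, -1.0]]
contact_force: [0.2, 0.1, 2.8]
finger_gap: 0.0554
grip_force: 22.0
```

```bash
python3 st.py
```

```text
[0.186 0.121 2.813] [ 0.005 -0.009  0.014] yaw 60.85 [0.475 0.021 0.206] 10.2833
```

Call:
send_rows([
  [1,[0,0,0],[0,0,-1.0]],
  [1,[0,0,0],[0,0,-1.0]],
  [1,[0,0,0],[0,0,-1.0]],
  [1,[0,0,0],[0,0,0]],
  [1,[0,0,0],[0,0,0]],
])

```text
clock: 10.7
tool_pos: [0.4754, 0.0212, 0.2063]
tcp_rot: [[0.44, 0.898, 0.0], [0.898, -0.44, -0.0], [0.0, 0.0, -1.0]]
contact_force: [0.5, 0.4, 3.0]
finger_gap: 0.0558
grip_force: 22.0
```

```bash
python3 st.py
```

```text
[0.506 0.36  2.953] [ 0.021 -0.01   0.098] yaw 63.9 [0.475 0.021 0.206] 10.7
```

Call:
send_rows([
  [1,[0,0,0],[0,0,-1.0]],
  [1,[0,0,0],[0,0,-1.0]],
  [1,[0,0,0],[0,0,-1.0]],
  [1,[0,0,0],[0,0,0]],
  [1,[0,0,0],[0,0,0]],
])

```text
clock: 11.12
tool_pos: [0.4754, 0.0212, 0.2063]
tcp_rot: [[0.392, 0.92, 0.0], [0.92, -0.392, -0.0], [0.0, 0.0, -1.0]]
contact_force: [0.4, -0.0, 4.3]
finger_gap: 0.0553
grip_force: 22.1
```

```bash
python3 st.py
```

```text
[ 0.353 -0.033  4.341] [0.021 0.048 0.104] yaw 66.91 [0.475 0.021 0.206] 11.1167
```

Call:
send_rows([
  [1,[0,0,-0.05],[0,0,-1.0]],
  [1,[0,0,0],[0,0,-1.0]],
  [1,[0,0,0],[0,0,-1.0]],
  [1,[0,0,0],[0,0,0]],
  [1,[0,0,0],[0,0,0]],
])

```text
clock: 11.53
tool_pos: [0.4751, 0.0212, 0.2064]
tcp_rot: [[0.344, 0.939, -0.001], [0.939, -0.344, -0.0], [-0.0, -0.001, -1.0]]
contact_force: [0.4, -1.3, 0.5]
finger_gap: 0.0552
grip_force: 21.9
```

```bash
python3 st.py
```

```text
[ 0.414 -1.302  0.455] [-0.119 -0.123  0.01 ] yaw 69.89 [0.475 0.021 0.206] 11.5333
```

Call:
send_rows([
  [1,[0,0,0],[0,0,-1.0]],
  [1,[0,0,0],[0,0,-1.0]],
  [1,[0,0,0],[0,0,-1.0]],
  [1,[0,0,0],[0,0,0]],
  [1,[0,0,0],[0,0,0]],
])

```text
clock: 11.95
tool_pos: [0.475, 0.0213, 0.2064]
tcp_rot: [[0.294, 0.956, -0.001], [0.956, -0.294, 0.0], [-0.0, -0.001, -1.0]]
contact_force: [0.0, 0.3, -1.3]
finger_gap: 0.0559
grip_force: 21.8
```

```bash
python3 st.py
```

```text
[ 0.03   0.339 -1.337] [-0.112 -0.133 -0.03 ] yaw 72.88 [0.475 0.021 0.206] 11.95
```

Call:
send_rows([
  [1,[0,0,0],[0,0,-1.0]],
  [1,[0,0,0],[0,0,-1.0]],
  [1,[0,0,0],[0,0,-1.0]],
  [1,[0,0,0],[0,0,0]],
  [1,[0,0,0],[0,0,0]],
])

```text
clock: 12.37
tool_pos: [0.475, 0.0213, 0.2064]
tcp_rot: [[0.244, 0.97, -0.001], [0.97, -0.244, 0.0], [0.0, -0.001, -1.0]]
contact_force: [0.3, -0.3, -3.0]
finger_gap: 0.0555
grip_force: 21.8
```

```bash
python3 st.py
```

```text
[ 0.314 -0.337 -3.006] [ 0.037  0.076 -0.001] yaw 75.89 [0.475 0.021 0.206] 12.3667
```

Call:
send_rows([
  [1,[0,0,0],[0,0,-1.0]],
  [1,[0,0,0],[0,0,-1.0]],
  [1,[0,0,0],[0,0,-1.0]],
  [1,[0,0,0],[0,0,0]],
  [1,[0,0,0],[0,0,0]],
])

```text
clock: 12.78
tool_pos: [0.4753, 0.0212, 0.2067]
tcp_rot: [[0.193, 0.981, -0.0], [0.981, -0.193, 0.0], [0.0, -0.0, -1.0]]
contact_force: [-0.7, 0.4, -2.0]
finger_gap: 0.0556
grip_force: 21.8
```

```bash
python3 st.py
```

```text
[-0.663  0.37  -2.013] [-0.048  0.011  0.011] yaw 78.89 [0.475 0.021 0.207] 12.7833
```

Call:
send_rows([
  [1,[0,0,0],[0,0,-1.0]],
  [1,[0,0,0],[0,0,-1.0]],
  [1,[0,0,0],[0,0,-1.0]],
  [1,[0,0,0],[0,0,0]],
  [1,[0,0,0],[0,0,0]],
])

```text
clock: 13.2
tool_pos: [0.4752, 0.0212, 0.2066]
tcp_rot: [[0.142, 0.99, -0.0], [0.99, -0.142, 0.0], [0.0, -0.0, -1.0]]
contact_force: [-0.1, -0.4, -2.9]
finger_gap: 0.0557
grip_force: 21.8
```

```bash
python3 st.py
```

```text
[-0.089 -0.428 -2.917] [-0.108  0.062 -0.281] yaw 81.85 [0.475 0.021 0.207] 13.2
```

Moment is -0.28 N m, so this is probably the stop. I'll confirm with 1° more.

Call:
send_rows([
  [1,[0,0,0],[0,0,-1.0]],
  [1,[0,0,0],[0,0,0]],
  [1,[0,0,0],[0,0,0]],
])

```text
clock: 13.45
tool_pos: [0.4752, 0.0212, 0.2066]
tcp_rot: [[0.124, 0.992, -0.0], [0.992, -0.124, 0.0], [0.0, -0.0, -1.0]]
contact_force: [-0.7, -0.9, -2.5]
finger_gap: 0.0555
grip_force: 21.8
```

```bash
python3 st.py
```

```text
[-0.736 -0.936 -2.51 ] [-0.194  0.145 -0.426] yaw 82.86 [0.475 0.021 0.207] 13.45
```

The stop is felt (-0.43 N m). I'll back off 3.3° to unload it, then lift gently.

Call:
send_rows([
  [1,[0,0,0],[0,0,1.5]],
  [1,[0,0,0],[0,0,1.8]],
  [1,[0,0,0],[0,0,0]],
  [1,[0,0,-0.1],[0,0,0]],
  [1,[0,0,-0.1],[0,0,0]],
  [1,[0,0,0],[0,0,0]],
  [1,[0,0,0],[0,0,0]],
])

```text
clock: 14.03
tool_pos: [0.4753, 0.0212, 0.2088]
tcp_rot: [[0.18, 0.984, -0.0], [0.984, -0.18, -0.0], [-0.0, -0.0, -1.0]]
contact_force: [-1.0, -0.3, -2.9]
finger_gap: 0.0555
grip_force: 21.9
```

```bash
python3 st.py
```

```text
[-1.045 -0.309 -2.888] [-0.     0.194  0.018] yaw 79.62 [0.475 0.021 0.209] 14.0333
```

Call:
send_rows([
  [1,[0,0,-0.1],[0,0,0]],
  [1,[0,0,-0.1],[0,0,0]],
  [1,[0,0,0],[0,0,0]],
  [1,[0,0,0],[0,0,0]],
])

```text
clock: 14.37
tool_pos: [0.4754, 0.0212, 0.2108]
tcp_rot: [[0.181, 0.984, 0.0], [0.984, -0.181, -0.0], [0.0, 0.0, -1.0]]
contact_force: [-1.8, -0.1, -1.3]
finger_gap: 0.0555
grip_force: 21.9
```

```bash
python3 st.py
```

```text
[-1.843 -0.058 -1.346] [-0.04   0.099 -0.025] yaw 79.59 [0.475 0.021 0.211] 14.3667
```

Call:
send_rows([
  [1,[0,0,-0.2],[0,0,0]],
  [1,[0,0,-0.3],[0,0,0]],
  [1,[0,0,-0.3],[0,0,0]],
  [1,[0,0,-0.3],[0,0,0]],
  [1,[0,0,-0.5],[0,0,0]],
  [1,[0,0,0],[0,0,0]],
])

```text
clock: 14.87
tool_pos: [0.476, 0.0212, 0.228]
tcp_rot: [[0.181, 0.984, 0.002], [0.984, -0.181, -0.0], [0.0, 0.002, -1.0]]
contact_force: [0.9, 0.8, -2.6]
finger_gap: 0.0556
grip_force: 21.9
```

Call:
send_rows([
  [1,[0,0,-1],[0,0,0]],
  [1,[0,0,-2],[0,0,0]],
  [1,[0,0,-3],[0,0,0]],
  [1,[0,0,-3],[0,0,0]],
  [1,[0,0,-1],[0,0,0]],
  [1,[0,0,0],[0,0,0]],
  [1,[0,0,0],[0,0,0]],
])

```text
clock: 15.45
tool_pos: [0.4752, 0.0212, 0.3268]
tcp_rot: [[0.181, 0.984, 0.001], [0.984, -0.181, -0.0], [0.0, 0.001, -1.0]]
contact_force: [-0.5, -0.6, -3.1]
finger_gap: 0.0555
grip_force: 22.5
```

Run:
```python
from h import *
exec(open('st.py').read())
save('side','s2')
Q,uv=cloud('top','t0')
m=(abs(Q[:,2]-.006)<.004)&(np.hypot(Q[:,0]-.618,Q[:,1]+.197)<.057)
im=np.load('pics/t0.npz')['im'].astype(int); 
w=np.array([im[v,u] for u,v in uv[m]]); k=(w.max(1)-w.min(1))<60
(c,r)=cv2.minEnclosingCircle((Q[m][k][:,:2]*1000).astype(np.float32)); print(c,r,k.mean())
for n in ('w1','w2'):
    Q,uv=cloud('wrist',n); im=np.load(f'pics/{n}.npz')['im']; m=(abs(Q[:,2]-.0058)<.0022)&(np.hypot(Q[:,0]-.618,Q[:,1]+.197)<.07); print(n,cv2.minEnclosingCircle((Q[m][:,:2]*1000).astype(np.float32)))
```

```text
[-0.489 -0.62  -3.142] [ 0.085  0.022 -0.01 ] yaw 79.58 [0.475 0.021 0.327] 15.45
(616.7146606445312, -194.93971252441406) 52.20680618286133 0.9593998234774934
w1 ((618.49169921875, -197.2584991455078), 53.068626403808594)
w2 ((618.2372436523438, -197.04637145996094), 52.68479537963867)
```

View pics/s2.png

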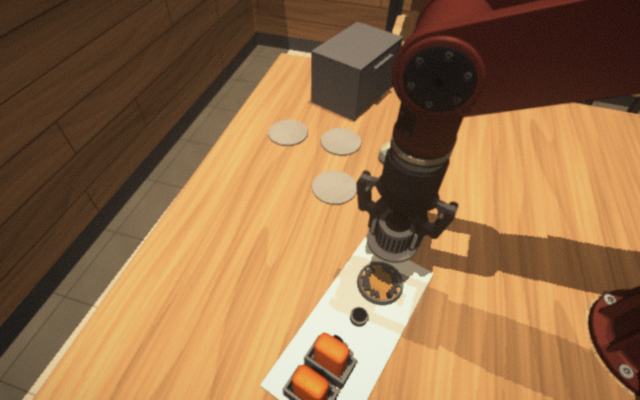

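The pod is held upright and off the mount; the empty mount is at (380,283). Coaster fit is (0.618,-0.197) with radius 52–53 mm. Carrying it over.

Call:
send_rows([
  [1,[-0.7,0.7,0],[0,0,0]],
  [1,[-1.4,1.3,0],[0,0,0]],
  [1,[-1.7,1.6,0],[0,0,0]],
  [1,[-1.7,1.6,0],[0,0,0]],
  [1,[-1.7,1.6,0],[0,0,0]],
  [1,[-1.7,1.6,0],[0,0,0]],
  [1,[-1.7,1.6,0],[0,0,0]],
  [1,[-1.7,1.6,0],[0,0,0]],
])

```text
clock: 16.17
tool_pos: [0.5671, -0.1223, 0.3237]
tcp_rot: [[0.181, 0.983, -0.004], [0.983, -0.181, 0.001], [0.0, -0.004, -1.0]]
contact_force: [0.7, 0.8, -2.8]
finger_gap: 0.0553
grip_force: 22.5
```

Call:
send_rows([
  [1,[-1.7,1.6,0],[0,0,0]],
  [1,[-1.7,1.6,0],[0,0,0]],
  [1,[-1.7,1.6,0],[0,0,0]],
  [1,[-1.0,1.0,0],[0,0,0]],
  [1,[-0.5,0.6,0],[0,0,0]],
  [1,[0,0,0],[0,0,0]],
  [1,[0,0,0],[0,0,0]],
  [1,[0,0,0],[0,0,0]],
])

```text
clock: 16.83
tool_pos: [0.6175, -0.1965, 0.3253]
tcp_rot: [[0.18, 0.984, -0.003], [0.984, -0.18, 0.002], [0.001, -0.003, -1.0]]
contact_force: [0.9, 0.5, -3.1]
finger_gap: 0.0554
grip_force: 22.4
```

Run:
```python
from h import *
exec(open('st.py').read())
save('wrist','w3'); save('top','t3')
for n,f in (('wrist','w3'),('top','t3')):
    Q,uv=cloud(n,f)
    for lo,hi in ((.002,.010),(.10,.155),(.175,.2)):
        m=(Q[:,2]>lo)&(Q[:,2]<hi)&(np.hypot(Q[:,0]-.618,Q[:,1]+.197)<.06); print(n,lo,m.sum(),Q[m].mean(0) if m.any() else '')
```

```text
[ 0.896  0.507 -3.149] [ 0.03  -0.022 -0.003] yaw 79.61 [ 0.618 -0.196  0.325] 16.8333
wrist 0.002 4972 [ 0.624 -0.176  0.006]
wrist 0.1 4713 [ 0.623 -0.172  0.149]
wrist 0.175 16939 [ 0.62  -0.19   0.191]
top 0.002 165 [ 0.595 -0.182  0.006]
top 0.1 52 [ 0.59  -0.184  0.15 ]
top 0.175 25 [ 0.602 -0.174  0.189]
```

View pics/w3.png

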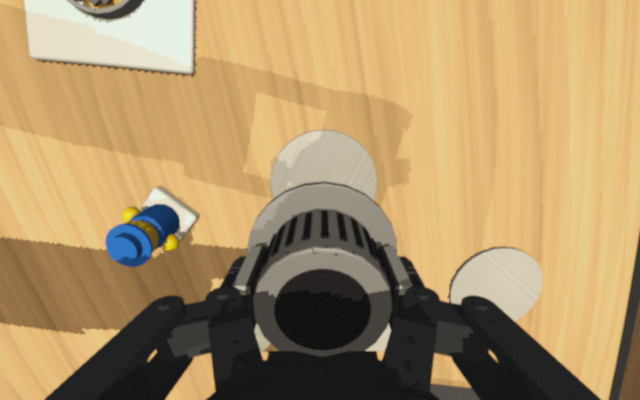

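The flange top is at z 0.149, so the pod's foot is at 0.131, centred over the coaster whose arc shows at (323,165). Descending, slowing near contact.

Call:
send_rows([
  [1,[0,0,1.0],[0,0,0]],
  [1,[0,0,2.0],[0,0,0]],
  [1,[0,0,3.0],[0,0,0]],
  [1,[0,0,3.0],[0,0,0]],
  [1,[0,0,1.5],[0,0,0]],
  [1,[0,0,0.7],[0,0,0]],
  [1,[0,0,0],[0,0,0]],
  [1,[0,0,0],[0,0,0]],
])

```text
clock: 17.6
tool_pos: [0.6187, -0.1973, 0.2154]
tcp_rot: [[0.181, 0.984, 0.001], [0.984, -0.181, -0.0], [-0.0, 0.001, -1.0]]
contact_force: [0.2, -0.1, -2.1]
finger_gap: 0.0555
grip_force: 22.4
```

Call:
send_rows([
  [1,[0,0,0.2],[0,0,0]],
  [1,[0,0,0.2],[0,0,0]],
  [1,[0,0,0.2],[0,0,0]],
  [1,[0,0,0.1],[0,0,0]],
  [1,[0,0,0],[0,0,0]],
  [1,[0,0,0],[0,0,0]],
])

```text
clock: 18.1
tool_pos: [0.6182, -0.1973, 0.2079]
tcp_rot: [[0.181, 0.984, 0.0], [0.984, -0.181, -0.0], [-0.0, 0.0, -1.0]]
contact_force: [-0.4, 0.1, -3.4]
finger_gap: 0.0558
grip_force: 22.4
```

```bash
python3 st.py
```

```text
[-0.377  0.141 -3.392] [-0.008  0.039  0.002] yaw 79.58 [ 0.618 -0.197  0.208] 18.1
```

Expecting contact at TCP z ≈ 0.2005.

Call:
send_rows([
  [1,[0,0,0.1],[0,0,0]],
  [1,[0,0,0.1],[0,0,0]],
  [1,[0,0,0.1],[0,0,0]],
  [1,[0,0,0.1],[0,0,0]],
  [1,[0,0,0.1],[0,0,0]],
  [1,[0,0,0],[0,0,0]],
  [1,[0,0,0],[0,0,0]],
])

```text
clock: 18.68
tool_pos: [0.6181, -0.1972, 0.2025]
tcp_rot: [[0.181, 0.984, -0.0], [0.984, -0.181, 0.0], [0.0, -0.0, -1.0]]
contact_force: [0.8, 0.2, -2.5]
finger_gap: 0.0559
grip_force: 22.4
```

Call:
send_rows([
  [1,[0,0,0.05],[0,0,0]],
  [1,[0,0,0.05],[0,0,0]],
  [1,[0,0,0.05],[0,0,0]],
  [1,[0,0,0.05],[0,0,0]],
  [1,[0,0,0],[0,0,0]],
  [1,[0,0,0],[0,0,0]],
  [1,[0,0,0],[0,0,0]],
])

```text
clock: 19.27
tool_pos: [0.6182, -0.1972, 0.2007]
tcp_rot: [[0.181, 0.984, -0.0], [0.984, -0.181, 0.0], [0.0, -0.0, -1.0]]
contact_force: [0.5, 0.5, -1.9]
finger_gap: 0.0557
grip_force: 22.4
```

Call:
send_rows([
  [1,[0,0,0.05],[0,0,0]],
  [1,[0,0,0],[0,0,0]],
  [1,[0,0,0],[0,0,0]],
  [1,[0,0,0],[0,0,0]],
])

```text
clock: 19.6
tool_pos: [0.6183, -0.1973, 0.2004]
tcp_rot: [[0.181, 0.984, 0.0], [0.984, -0.181, -0.0], [-0.0, 0.0, -1.0]]
contact_force: [-0.0, -0.2, -1.5]
finger_gap: 0.0556
grip_force: 22.6
```

Call:
send_rows([
  [1,[0,0,0.05],[0,0,0]],
  [1,[0,0,0],[0,0,0]],
  [1,[0,0,0],[0,0,0]],
  [1,[0,0,0],[0,0,0]],
])

```text
clock: 19.93
tool_pos: [0.6183, -0.1973, 0.2004]
tcp_rot: [[0.181, 0.984, 0.0], [0.984, -0.181, -0.0], [-0.0, 0.0, -1.0]]
contact_force: [-1.7, 0.8, 3.9]
finger_gap: 0.0554
grip_force: 22.8
```

Contact is made: z has stopped at 0.2004 and the force has turned positive. I'll relax slightly and open gradually.

Call:
send_rows([
  [1,[0,0,-0.06],[0,0,0]],
  [1,[0,0,0],[0,0,0]],
  [-0.3,[0,0,0],[0,0,0]],
  [-0.4,[0,0,0],[0,0,0]],
  [-0.6,[0,0,0],[0,0,0]],
  [-0.8,[0,0,0],[0,0,0]],
  [-1,[0,0,0],[0,0,0]],
  [-1,[0,0,0],[0,0,0]],
])

```text
clock: 20.6
tool_pos: [0.6183, -0.1973, 0.2002]
tcp_rot: [[0.181, 0.984, 0.0], [0.984, -0.181, -0.0], [-0.0, 0.0, -1.0]]
contact_force: [0.2, 0.7, -0.4]
finger_gap: 0.0857
grip_force: 0.0
```

Call:
send_rows([
  [-1,[0,0,0],[0,0,0]],
  [-1,[0,0,-0.5],[0,0,0]],
  [-1,[0,0,-1.0],[0,0,0]],
  [-1,[0,0,-2.5],[0,0,0]],
  [-1,[0,0,-3.5],[0,0,0]],
  [-1,[0,0,-3.5],[0,0,0]],
  [-1,[0,0,-1],[0,0,0]],
  [-1,[0,0,0],[0,0,0]],
])

```text
clock: 21.27
tool_pos: [0.6201, -0.198, 0.327]
tcp_rot: [[0.181, 0.983, 0.01], [0.984, -0.181, -0.005], [-0.003, 0.011, -1.0]]
contact_force: [0.4, 0.4, -0.1]
finger_gap: 0.0853
grip_force: 0.0
```

Run:
```python
from h import *
exec(open('st.py').read())
save('wrist','w4')
Q,uv=cloud('wrist','w4'); c=np.array([.618,-.197])
print('podtop',circ(Q,c,.045,.062,.074)); print('flange',circ(Q,c,.048,.020,.028)); print('coaster',circ(Q,c,.07,.0036,.010))
```

```text
[ 0.439  0.439 -0.086] [-0.017 -0.04  -0.046] yaw 79.59 [ 0.62  -0.198  0.327] 21.2667
podtop (3769, array([ 0.62 , -0.198]), 27.879539489746094, np.float64(0.06808933667253393), array([ 0.62 , -0.197]))
flange (1825, array([ 0.62 , -0.198]), 39.821475982666016, np.float64(0.023818168879366178), array([ 0.624, -0.18 ]))
coaster (2749, array([ 0.62 , -0.197]), 52.12769317626953, np.float64(0.0058029053671047005), array([ 0.623, -0.176]))
```

View pics/w4.png

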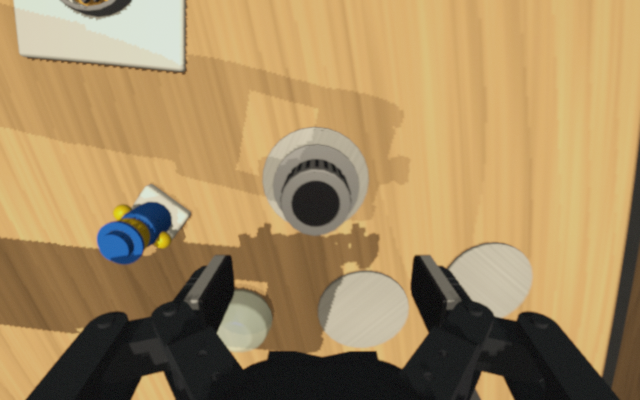

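The pod stands upright at (316,195), its flange top at 23.8 mm and within 1 mm of the coaster's centre. The figurine and paperweight are untouched and the gripper is clear, so I'm handing in.

```bash
python3 -c "
from rig import job
print(job.job_done())"
```

```text
the job is handed in; nothing more can be done
None
```

The pod came off the mount without forcing and now stands upright within about 1 mm of the target coaster's centre; it was released and the job handed in at about 21 s of the 72 s.

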